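# Withdraw a plated panel through the splash guard and hang it to drip

## Robot

A 6-joint arm with a two-finger parallel gripper is mounted at the origin on a cart in front of the work surface, level with it; the furniture and walls round the work are solid. World frame = base frame: x ahead of the robot, y to its left, z up, the work surface at z = 0. Lengths are in m, angles in rad, forces in N, time in s.
With the tool pointing down it reaches from about 0.35 to 0.975 m from the base axis. Payload 7.1 kg.
Tool frame: the origin (TCP) lies midway between the tips of the shut fingers; the grasp point (between the pads) lies 19 mm behind it; z points along the fingers, x is the direction in which the jaws open and shut, and the axes are right-handed (so a half turn about z gives the same grasp; the last joint's range is limited). The gripper opens to 88 mm and grips with 3 to 60 N. Pads are 20 mm wide; open, the fingers measure 115 mm over their backs; the gripper's body (75 mm by 178 mm) begins 61 mm behind the grasp point.
Start: joints at [1.178, 0.423, 1.63, -0, 1.089, -0.019], TCP at [0.228, 0.582, 0.223] pointing down, gripper open.
Joint ranges: [-3, 3], [-0.9, 2.11], [0.09, 2.58], [-1.31, 4.45], [0.11, 2.69], [-2.54, 2.54]. Speed limits (rad/s): [2.39, 2.39, 3.01, 3.14, 3.14, 3.14].

## Interface

Orientations are given as a unit quaternion [w, x, y, z].
In Python, from station import move_pose, movel, movej, command_gripper, wait, inverse_kinematics, read_camera, camera_info, MotionError, job_done, get_time, get_joint_pos, get_qvel, get_effort, get_tcp_pos, get_ee_rot, get_ft_force, get_ft_torque, get_grip_width gives the robot as it stands. Calls block until the motion is done:
- move_pose(position, orientation): joint-space move of the TCP to a pose.
- movel(position, frame=None, v=0.15, until_force=None): straight line of the TCP; frame=None keeps the orientation; v is the mean speed in m/s. With until_force (N) it stops when the force on the tool has changed by that much, and returns True; else False.
- movej(angles): joint-space move.
- command_gripper(opening): opening from 0.0 (shut) to 1.0 (fully open); the grip force is fixed at half the most; returns when the fingers have stopped.
- wait(seconds).
- inverse_kinematics(position, orientation): joint angles nearest the present ones, or None.
- read_camera(name): name is "side" or "top"; returns the picture (384x512x3 uint8, red, green, blue); there is no depth.
- camera_info(name): a dict with "intrinsics" (3x3 intrinsics, pixels), "T" (4x4, takes a point from camera to world coordinates). Camera axes: x right, y up, looking along -z (the intrinsics and any distortion apply to the point x, -y, -z); pixel columns grow to the right and rows downward; lengths in m; the calibration is good to about 2 mm. A picture is of the moment at which its call begins. camera_info takes no time and is no camera call.
A pose or a line that the arm cannot do raises MotionError and nothing moves.
- job_done(): hands the job in, once; it reports no verdict.
Readings, each from a call of its own:
- get_time(): time.
- get_joint_pos(): joint angles.
- get_qvel(): joint speeds.
- get_effort(): joint torques, N m.
- get_tcp_pos(): TCP position.
- get_ee_rot(): TCP orientation.
- get_ft_force(): force on the tool from outside, world axes, zero at the start.
- get_ft_torque(): the same for the moment, N m.
- get_grip_width(): opening from 0.0 (shut) to 1.0 (fully open).
Only numpy, scipy, OpenCV 4.12 (cv2) and the standard library are available. Lean on these libraries where they do the work, as an engineer would, in place of code of your own. Each camera call takes 0.05 s, during which the arm holds its last target.

## Task

The plating tank is drained and the plated panel on its red-tabbed hanger is ready to come out: take it up by the tab, just clear of its cradles, turn it below the guard until the panel lines up with the slot, and draw it straight out without forcing it against the guard. Then lower the hanger onto the drip stand so that its bar lies home in both V cradles with the panel hanging upright between the uprights, and only then let go. Leave the flask, beaker, bottle and violet cell standing where they are.

Things in the scene. Friction and masses are not known exactly. Their poses are not given: they have to be found in the camera images.
- hanger: Hanger with the plated panel, about 0.16 kg. Origin at the middle of its round steel bar, on the bar's axis; x along the bar, z up. Bar 8 mm thick, 130 mm long. Bar, grip tab above and panel below are all parallel; a half turn about z gives the same shape. It hangs freely by the bar, heavier below the bar than above, and starts across the slot in the tank's cradles.
- tab_centre (a point): Point in the red plastic grip tab of the hanger, 30 mm above the bar's axis. The tab is 34 mm wide (along the bar), 14 mm thick, from 2 to 48 mm above the bar's axis: pinch it from above across its 14 mm thickness (along the hanger's y).
- panel_centre (a point): Centre of the flat brass panel of the hanger, 76.5 mm below the bar's axis: 80 mm wide (along the bar), 4 mm thick, 55 mm high, reaching from 49 to 104 mm below the bar's axis. A stem 10 by 6 mm joins it to the bar.
- tank: Fixed tank 150 x 150 mm with clear walls, floor at z 4 mm, and a fixed white splash guard 156 x 156 mm on top, from z 105 to 110 mm. Origin at the centre of its underside on the worktop, z up. Below the guard the panel has room to turn all the way round.
- slot_centre (a point): Centre of the guard's only slot, at the guard's upper face (110 mm above the worktop). The slot is straight: 104 mm long along the tank's y, 22 mm wide along its x. Lined up with it (a quarter turn, either way) the panel passes; it is free of the guard when the bar's axis is more than 214 mm above the worktop.
- tank_cradles (a point): Middle of the bar's resting line in the tank's two grey V cradles, 124 mm above the worktop. They stand on the guard 55 mm either side of here along the tank's x, 10 mm thick. Their tips reach 129 mm, so the bar's axis must rise above 133 mm before it can turn; an unturned panel meets the guard's underside when the bar's axis reaches 154 mm.
- stand: Fixed drip stand: a shallow blue tray 160 mm (its x) by 110 mm (its y), 14 mm high, with two grey uprights 10 mm thick at x = -55 and +55 mm, y = 0, 100 mm apart inside, each ending in a V cradle. Origin at the centre of the underside on the worktop, z up.
- stand_cradles (a point): Middle of the bar's home line in the drip stand's two V cradles, 128 mm above the worktop; the bar's axis lies here along the stand's x, either way round. The Vs are 20 mm wide at the mouth, their tips 133 mm above the worktop. The panel then hangs between the uprights, 24 mm above the worktop.
- glass_beaker: Bystander: small glass beaker, 59 x 62 x 72 mm high, loose; origin at the centre of its underside.
- violet_cell: Bystander: violet-tinted open acrylic cell, 84 x 70 x 66 mm high, loose; origin on its underside.
- red_cap_bottle: Bystander: round bottle with a red cap, 88 mm wide, 177 mm high, loose; origin at the centre of its underside.
- conical_flask: Bystander: glass conical flask, 55 mm wide, 158 mm high, loose; origin at the centre of its underside.
There are look-alikes about, which are no part of the job. Of the things that look like the tank, take the one that is farthest to the robot's left at the start.

How it is judged:
By the outcome, as a careful person would: the job done as asked, in the order asked, and still so for the second after the job is handed in, with the robot touching nothing.
It also fails if it takes over 51 s, if anything falls off the work surface, if the arm or the gripper's body presses on something with over 40 N, if the wrist force passes 120 N, or if a joint passes its speed limit or range.

## Working session

There is one attempt and no reset: what is moved stays moved. The work goes in short steps, each a Python script; the robot and the scene stay as the last script left them, time stands still between calls to the robot, and variables do not carry over. Pictures are saved under pics/ and viewed, and the job is handed in when it is done.

```bash
mkdir -p pics; ls; python3 - <<'E'
from station import *
import cv2,numpy as np
for n in("side","top"):
    im=read_camera(n); cv2.imwrite(f"pics/{n}0.png",im[:,:,::-1]); 
    i=camera_info(n); print(n,i)
print(get_time(),get_tcp_pos(),get_ee_rot())
E
```

```text
pics
side {'intrinsics': array([[412.07942763,   0.        , 258.70048743],
       [  0.        , 412.07942763, 191.11063087],
       [  0.        ,   0.        ,   1.        ]]), 'T': array([[ 0.86078632,  0.26017271, -0.4374438 ,  0.03522198],
       [-0.50879122,  0.4173082 , -0.75298431, -0.86899428],
       [-0.01335708,  0.87072615,  0.49158678,  0.72047984],
       [ 0.        ,  0.        ,  0.        ,  1.        ]])}
top {'intrinsics': array([[419.27876307,   0.        , 246.69255465],
       [  0.        , 419.27876307, 190.36473912],
       [  0.        ,   0.        ,   1.        ]]), 'T': array([[ 1.47942186e-02,  9.92844407e-01, -1.18495211e-01,
         4.04028369e-01],
       [-9.99890257e-01,  1.47820795e-02, -9.81390772e-04,
         5.45486599e-02],
       [ 7.77237286e-04,  1.18496726e-01,  9.92954139e-01,
         1.52757856e+00],
       [ 0.00000000e+00,  0.00000000e+00,  0.00000000e+00,
         1.00000000e+00]])}
0.1 [0.22800894 0.58139353 0.22199875] [ 3.77236630e-04  8.26180702e-01  5.63404804e-01 -5.75639797e-04]
```

View pics/side0.png

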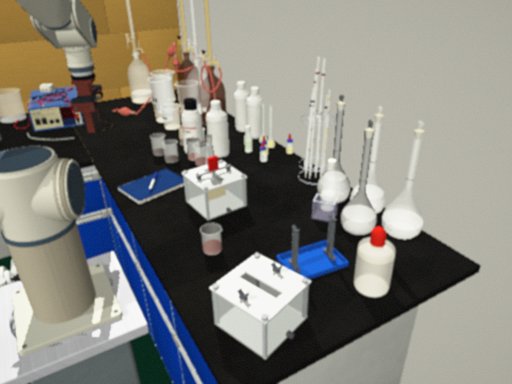

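View pics/top0.png

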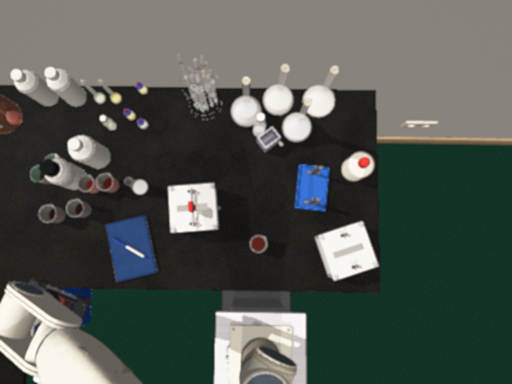

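The wanted tank is the one at top (193,208), side (214,190), with the red tab at top (191,207). Possible confusions:
- The empty look-alike tank at top (347,250), which lies to the robot's right.
- Red things that are not the tab: the bottle cap (363,162), the beaker (259,243) and the red beakers (88,184) and (108,183).

I'll check this in close crops.

```bash
cat > h.py <<'E'
from station import *
import cv2,numpy as np
def ray(n,p):
    i=camera_info(n);K=i["intrinsics"];T=i["T"]
    d=np.array([(p[0]-K[0,2])/K[0,0],-(p[1]-K[1,2])/K[1,1],-1.]);return T[:3,3],T[:3,:3]@d
def onz(n,p,z):
    o,d=ray(n,p);return o+d*(z-o[2])/d[2]
def proj(n,X):
    i=camera_info(n);K=i["intrinsics"];T=i["T"]
    c=T[:3,:3].T@(np.array(X)-T[:3,3]);return np.array([K[0,2]+K[0,0]*c[0]/-c[2],K[1,2]+K[1,1]*c[1]/c[2]])
def tri(p,q):
    o1,d1=ray("top",p);o2,d2=ray("side",q)
    s=np.linalg.lstsq(np.c_[d1,-d2],o2-o1,rcond=None)[0]
    a=o1+d1*s[0];b=o2+d2*s[1];return (a+b)/2,np.linalg.norm(a-b)
def crop(im,x,y,w,h,k,name):
    cv2.imwrite(name,cv2.resize(im[y:y+h,x:x+w,::-1],None,fx=k,fy=k,interpolation=cv2.INTER_CUBIC))
E
python3 - <<'E'
from h import *
t=cv2.imread("pics/top0.png")[:,:,::-1];s=cv2.imread("pics/side0.png")[:,:,::-1]
def c(im,x,y,w,h):return cv2.resize(im[y:y+h,x:x+w,::-1],(390,290),interpolation=cv2.INTER_CUBIC)
cv2.imwrite("pics/c0.png",np.vstack([np.hstack([c(t,153,170,80,60*80//80),c(s,170,145,80,60+20)]),np.hstack([c(t,285,155,60,60),c(s,265,215,90,70)])]))
E
```

```text
(no output)
```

View pics/c0.png

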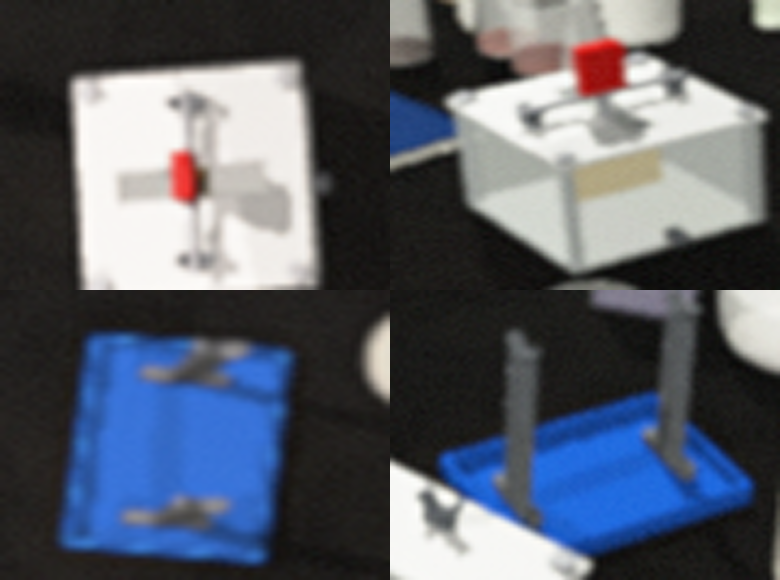

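The crops confirm the choice. The red tab (side ~ (213,162)) stands on a bar lying across the slot, with the brass panel below it. The stand's tray has its x along the picture's vertical. Next I measure.

```bash
cat > m.py <<'E'
from h import *
def comp(m,near,pick=None):
    n,l,st,ce=cv2.connectedComponentsWithStats(m.astype(np.uint8))
    lab=[i for i in range(1,n) if st[i,4]>8]
    i=min(lab,key=lambda i:np.hypot(*(ce[i]-near)));return l==i,ce[i],st[i,4]
def rect(n,mask,z):
    c=max(cv2.findContours(mask.astype(np.uint8),cv2.RETR_EXTERNAL,cv2.CHAIN_APPROX_NONE)[0],key=len)[:,0]
    P=np.array([onz(n,p,z)[:2] for p in c.astype(float)],np.float32)*1000
    (cx,cy),(w,h),a=cv2.minAreaRect(P);return (cx,cy),(w,h),a
def red(im):
    a=im.astype(int);return (a[...,0]>130)&(a[...,1]<70)&(a[...,2]<70)
def blue(im):
    a=im.astype(int);return (a[...,2]>120)&(a[...,2]-a[...,0]>70)
E
python3 - <<'E'
from m import *
t=cv2.imread("pics/top0.png")[:,:,::-1];s=cv2.imread("pics/side0.png")[:,:,::-1]
rt,ct,nt=comp(red(t),(191,207));rs,cs,ns=comp(red(s),(213,162))
print("tab",ct,nt,cs,ns,tri(ct,cs))
w=(t.min(2)>170); g,cg,ng=comp(w,(193,208)); 
g=cv2.morphologyEx(g.astype(np.uint8),cv2.MORPH_OPEN,np.ones((5,5)))
print("guard",ng,rect("top",g,.11))
b,cb,nb=comp(blue(t),(312,188)); print("tray",nb,cb,rect("top",b,.014))
b2,cb2,nb2=comp(blue(s),(313,260)); print("tray side",nb2,cb2,rect("side",b2,.014))
# slot pixels: darker region inside guard
a=t.astype(int).min(2)
print("slot row profile");
for r in (204,206,208,210):print(a[r,168:220])
# upright tops, dark grey inside tray
E
```

```text
tab [190.92 206.28] 25 [212.5        163.23684211] 114 (array([0.51126403, 0.23948259, 0.14997635]), np.float64(0.0035484157569267358))
guard 1947 ((513.36083984375, 239.34701538085938), (157.76832580566406, 158.21925354003906), 5.2737250328063965)
tray 1227 [311.11735941 187.67481663] ((600.137939453125, -179.8761444091797), (114.16468048095703, 164.4612579345703), 84.40076446533203)
tray side 1193 [318.09388097 259.79295893] ((608.8970947265625, -185.17373657226562), (122.19154357910156, 140.11351013183594), 83.88567352294922)
slot row profile
[132 222 244 244 244 244 244 244 242 241 240 238 238 238 236 237 234 231
 226 186 127  70  51  46  52  93 129 153 172 191 195 197 195 193 193 190
 188 186 196 213 228 233 233 234 234 236 231 197 134  68  31  18]
[113 198 239 244 245 244 243 242 230 207 196 194 195 194 192 188 190 188
 183 160 112  66  55  49  36  30  48 102 162 186 192 188 188 189 189 188
 189 189 190 202 222 230 233 233 234 235 233 204 145  89  66  62]
[105 190 238 245 244 244 244 243 231 202 185 187 190 190 189 190 189 192
 191 178 128  74  54  50  35  32  51 103 160 185 189 191 189 188 189 189
 189 189 186 179 176 183 188 202 224 234 232 210 155 107  87  80]
[ 87 168 234 245 244 243 243 243 233 207 186 191 193 193 193 194 196 198
 201 187 145  94  64  47  40  71 115 141 162 176 180 182 183 179 175 172
 168 168 169 168 168 165 165 172 196 226 232 218 166 104  54  39]
```

```bash
cat >> m.py <<'E'
def edges(n,gray,thr,c,ang,hx,hy,z):
    """subpixel edge fit: along each of 4 sides of approx rect (c,ang,half sizes) in plane z, cross-section for threshold"""
    g=cv2.GaussianBlur(gray.astype(np.float32),(0,0),.6);out=[]
    R=np.array([[np.cos(ang),-np.sin(ang)],[np.sin(ang),np.cos(ang)]])
    for (nx,ny,h,l) in((1,0,hx,hy),(-1,0,hx,hy),(0,1,hy,hx),(0,-1,hy,hx)):
        nv=R@[nx,ny];tv=R@[-ny,nx];P=[]
        for s in np.linspace(-.75*l,.75*l,40):
            ds=np.linspace(-.014,.014,57)
            px=np.array([proj(n,[*(c+tv*s+nv*(h+d)),z]) for d in ds],np.float32)
            v=cv2.remap(g,px[:,0].copy().reshape(1,-1),px[:,1].copy().reshape(1,-1),cv2.INTER_LINEAR)[0]
            k=np.where((v[:-1]>=thr)&(v[1:]<thr))[0]
            if len(k): P.append(c+tv*s+nv*(h+ds[k[-1]]))
        P=np.array(P,np.float32)
        if len(P)<8: out.append(None);continue
        vx,vy,x0,y0=cv2.fitLine(P,cv2.DIST_HUBER,0,.0005,.01).ravel()
        a=(np.degrees(np.arctan2(vy,vx)))%180
        out.append((len(P),round(a,2),round(float((np.array([x0,y0])-c)@nv),4)))
    return out
E
python3 - <<'E'
from m import *
t=cv2.imread("pics/top0.png")[:,:,::-1].astype(int);s=cv2.imread("pics/side0.png")[:,:,::-1].astype(int)
c=np.array([.5134,.2393])
print("guard top");[print(e) for e in edges("top",t.min(2),130,c,np.radians(4),.078,.078,.11)]
print("guard side");[print(e) for e in edges("side",s.min(2),170,c,np.radians(4),.078,.078,.11)]
c=np.array([.600,-.180])
B=lambda a:np.clip(a[...,2]-a[...,0]/2,0,255)
print("tray top");[print(e) for e in edges("top",B(t),80,c,np.radians(-6),.08,.055,.014)]
print("tray side");[print(e) for e in edges("side",B(s),80,c,np.radians(-6),.08,.055,.014)]
def c4(im,x,y,w,h):return cv2.resize(im[y:y+h,x:x+w,::-1].astype(np.uint8),(390,580),interpolation=cv2.INTER_CUBIC)
cv2.imwrite("pics/c1.png",np.hstack([c4(t,290,158,42,62),c4(t,165,178,60,62)]))
E
```

```text
guard topTraceback (most recent call last):
  File "<stdin>", line 4, in <module>
  File "m.py", line 22, in edges
    px=np.array([proj(n,[*(c+tv*s+nv*(h+d)),z]) for d in ds],np.float32)
                 ~~~~^^^^^^^^^^^^^^^^^^^^^^^^^^
  File "h.py", line 9, in proj
    i=camera_info(n);K=i["intrinsics"];T=i["T"]
ValueError: time passes only in moves, steps and waits
```

```bash
sed -i 's/^import cv2,numpy as np/import cv2,numpy as np,functools\nci=functools.lru_cache(None)(camera_info)/; s/i=camera_info(n)/i=ci(n)/' h.py
cat > m1.py <<'E'
from m import *
t=cv2.imread("pics/top0.png")[:,:,::-1].astype(int);s=cv2.imread("pics/side0.png")[:,:,::-1].astype(int)
c=np.array([.5134,.2393])
print("guard top");[print(e) for e in edges("top",t.min(2),130,c,np.radians(4),.078,.078,.11)]
print("guard side");[print(e) for e in edges("side",s.min(2),170,c,np.radians(4),.078,.078,.11)]
c=np.array([.600,-.180])
B=lambda a:np.clip(a[...,2]-a[...,0]/2,0,255)
print("tray top");[print(e) for e in edges("top",B(t),80,c,np.radians(-6),.08,.055,.014)]
print("tray side");[print(e) for e in edges("side",B(s),80,c,np.radians(-6),.08,.055,.014)]
def c4(im,x,y,w,h):return cv2.resize(im[y:y+h,x:x+w,::-1].astype(np.uint8),(390,580),interpolation=cv2.INTER_CUBIC)
cv2.imwrite("pics/c1.png",np.hstack([c4(t,290,158,42,62),c4(t,165,178,60,62)]))
E
python3 m1.py
```

```text
guard top
(40, np.float32(94.89), 0.0796)
(40, np.float32(95.65), 0.0803)
(40, np.float32(5.11), 0.0811)
(40, np.float32(5.41), 0.0808)
guard side
(34, np.float32(95.45), 0.0747)
(38, np.float32(94.05), 0.0881)
(28, np.float32(9.12), 0.0819)
(40, np.float32(2.38), 0.0836)
tray top
(34, np.float32(81.29), 0.0812)
(40, np.float32(84.89), 0.0826)
(40, np.float32(174.51), 0.0577)
(40, np.float32(174.5), 0.0577)
tray side
(33, np.float32(85.7), 0.0805)
(9, np.float32(73.72), 0.0897)
(36, np.float32(175.04), 0.0577)
(36, np.float32(174.35), 0.0677)
```

View pics/c1.png

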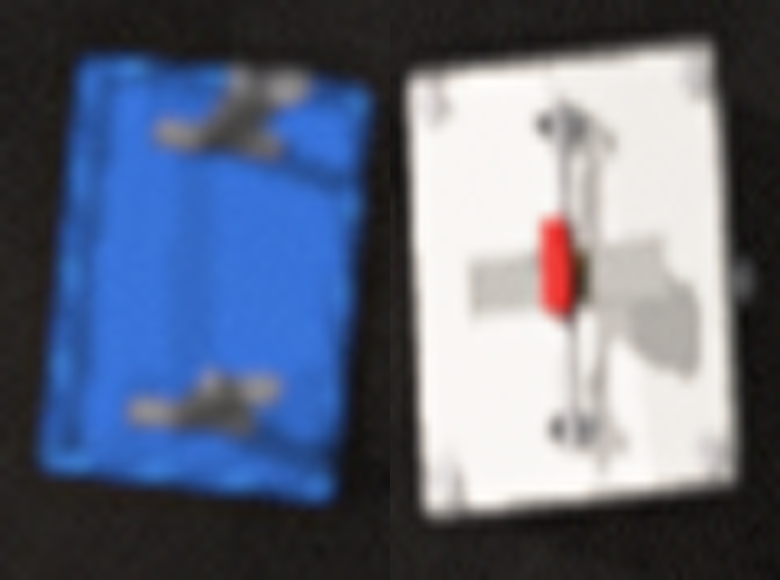

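Measured so far:
- **Tank:** centre (0.513, 0.239), yaw +5.25°. The triangulated tab is (0.511, 0.239, 0.150), against an expected height of 0.154.
- **Stand:** centre (0.600, -0.180), yaw -5.5°. Fitted sizes are 157 mm for the guard and 164x114 mm for the tray, both in agreement with the description.

Next I approach and grasp.

```bash
cat >> h.py <<'E'
def q(deg):
    a=np.radians(deg)/2;return [0,float(np.cos(a)),float(np.sin(a)),0]
def st(tag=""):
    print(tag,round(get_time(),2),np.round(get_tcp_pos(),4),"F",np.round(get_ft_force(),2),"T",np.round(get_ft_torque(),2),"w",round(get_grip_width()*88,1))
def snap(k):
    for n in("top","side"): cv2.imwrite(f"pics/{n}{k}.png",read_camera(n)[:,:,::-1])
E
python3 - <<'E'
from h import *
print(inverse_kinematics([.513,.2395,.135],q(95.25)),inverse_kinematics([.513,.2395,.145],q(5.25)),inverse_kinematics([.6,-.18,.139],q(-95.5)))
move_pose([.513,.2395,.25],q(95.25));st("above")
snap(1)
movel([.513,.2395,.135],v=.1,until_force=8);st("down")
command_gripper(0.0);st("grip");snap(2)
E
python3 - <<'E'
import cv2,numpy as np
f=lambda p,x,y,w,h:cv2.resize(cv2.imread(p)[y:y+h,x:x+w],(390,290),interpolation=cv2.INTER_CUBIC)
cv2.imwrite("pics/c2.png",np.vstack([np.hstack([f(f"pics/top{k}.png",143,160,107,80),f(f"pics/side{k}.png",160,120,107,100)]) for k in(1,2)]))
E
```

```text
[ 4.15766619e-01  4.54808039e-01  1.82211030e+00 -4.44089210e-16
  8.64674316e-01 -1.24665949e+00] [ 4.15766619e-01  4.40219914e-01  1.81670516e+00 -4.44089210e-16
  8.84667578e-01  3.24136834e-01] [-3.10454825e-01  5.25874794e-01  1.68209577e+00 -4.44089210e-16
  9.33622091e-01  1.35633461e+00]
above 1.73 [0.5128 0.2401 0.25  ] F [-0.41  0.36  0.34] T [ 0.02 -0.04 -0.04] w 88.0
down 3.13 [0.5135 0.2397 0.1356] F [-1.14  0.05  0.73] T [0.06 0.03 0.01] w 88.2
grip 4.26 [0.5131 0.2398 0.1351] F [-0.64  1.37  0.65] T [0.44 0.06 0.02] w 13.9
```

View pics/c2.png

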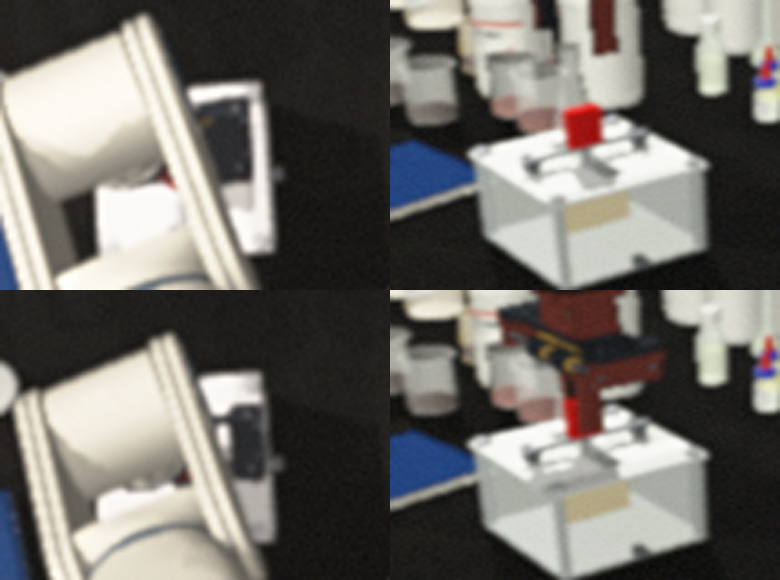

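The grip width is 13.9 mm, which matches the 14 mm tab. I lift just clear of the cradles, to a bar axis of about 143 mm.

```bash
python3 - <<'E'
from h import *
p=get_tcp_pos()
r=movel([p[0],p[1],p[2]+.0195],v=.04,until_force=6);st(f"lift {r}");snap(3)
wait(.2);st()
E
python3 - <<'E'
import cv2,numpy as np
f=lambda p,x,y,w,h:cv2.resize(cv2.imread(p)[y:y+h,x:x+w],(780,580),interpolation=cv2.INTER_CUBIC)
cv2.imwrite("pics/c3.png",f("pics/side3.png",175,130,80,75))
E
```

```text
lift False 5.0 [0.5131 0.2397 0.1547] F [-0.08 -0.66 -2.68] T [ 0.02 -0.02 -0.  ] w 14.0
 5.3 [0.513  0.2397 0.1544] F [ 0.09  0.52 -0.44] T [ 0.02 -0.04 -0.01] w 13.7
```

View pics/c3.png

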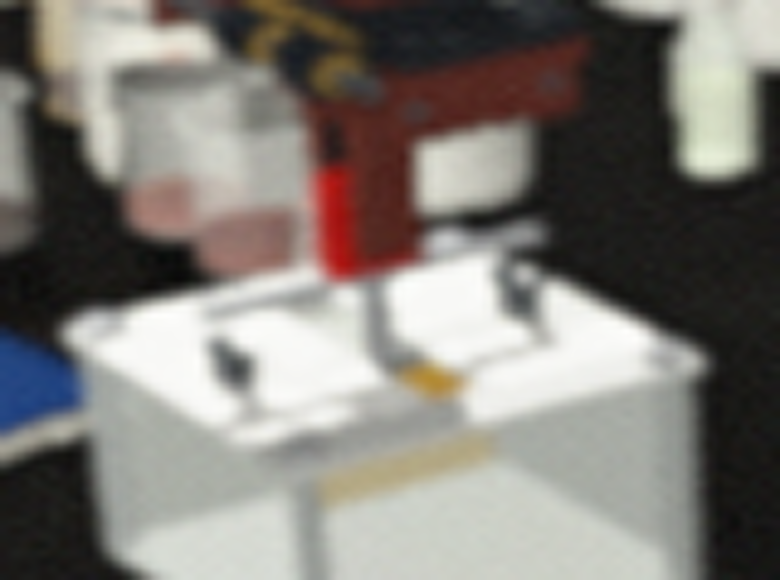

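The bar is lifted clear of both cradles and level, and the panel is still below the guard. I turn it now.

```bash
python3 - <<'E'
from h import *
p=[.513,.2397,.1545]
for a in (65,35,5.25):
    move_pose(p,q(a));st(f"turn{a}")
wait(.2);st();snap(4)
E
python3 - <<'E'
import cv2,numpy as np
f=lambda p,x,y,w,h:cv2.resize(cv2.imread(p)[y:y+h,x:x+w],(390,400),interpolation=cv2.INTER_CUBIC)
cv2.imwrite("pics/c4.png",np.hstack([f("pics/side4.png",175,130,80,75),f("pics/top4.png",153,165,80,80)]))
E
```

```text
turn65 5.87 [0.513  0.2397 0.1544] F [ 0.49  0.32 -1.14] T [-0.02 -0.03  0.05] w 13.8
turn35 6.43 [0.513  0.2397 0.1545] F [ 0.19 -0.79 -1.67] T [-0.02  0.06 -0.01] w 13.7
turn5.25 7.0 [0.513  0.2397 0.1545] F [-0.81 -0.29 -1.85] T [-0.08  0.05 -0.06] w 13.9
 7.2 [0.513  0.2397 0.1545] F [ 0.05 -0.11 -2.05] T [-0.07  0.02  0.05] w 13.3
```

View pics/c4.png

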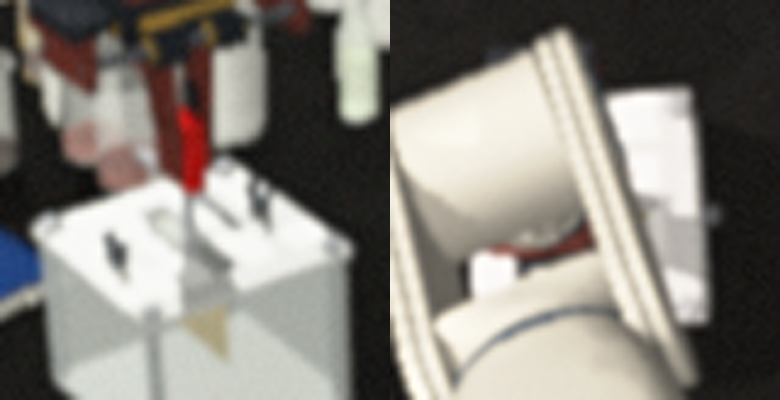

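The panel is turned under the slot and the stem comes up through it. I draw it straight up with a low force stop.

```bash
python3 - <<'E'
from h import *
for z in (.185,.235,.30):
    r=movel([.513,.2397,z],v=.05,until_force=5);st(f"up {r}")
    if r: break
    if z==.185: snap(5)
wait(.2);st();snap(6)
E
python3 - <<'E'
import cv2,numpy as np
f=lambda p,x,y,w,h:cv2.resize(cv2.imread(p)[y:y+h,x:x+w],(390,400),interpolation=cv2.INTER_CUBIC)
cv2.imwrite("pics/c5.png",np.hstack([f("pics/side5.png",175,120,80,85),f("pics/side6.png",165,70,110,135)]))
E
```

```text
up False 8.06 [0.5129 0.2397 0.185 ] F [ 0.12  0.12 -1.11] T [-0.07  0.01 -0.  ] w 14.0
up False 9.31 [0.5128 0.2396 0.2346] F [ 0.87  0.21 -1.  ] T [-0.07  0.04  0.05] w 13.8
up False 10.76 [0.5128 0.2396 0.2996] F [-0.12 -0.15 -1.88] T [-0.08  0.03 -0.  ] w 13.7
 10.96 [0.5129 0.2397 0.2997] F [-0.01  0.14 -1.17] T [-0.08  0.06  0.04] w 13.7
```

View pics/c5.png

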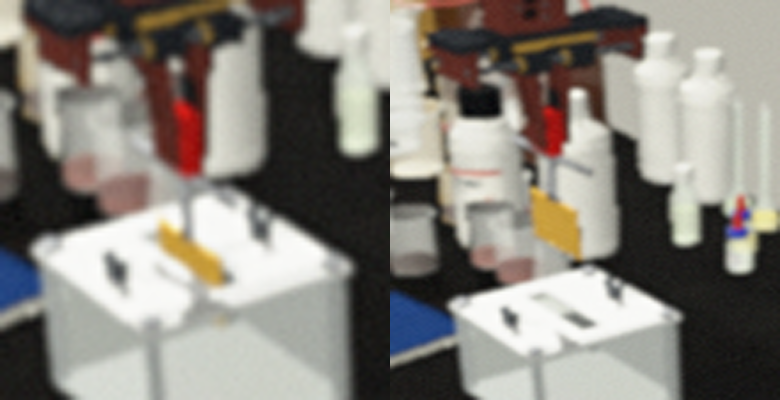

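The panel is out cleanly, with only the hanger's weight on the wrist. I carry it over the stand and check the fit there.

```bash
python3 - <<'E'
from h import *
move_pose([.6,-.18,.30],q(-95.5));st("over")
wait(.3);st();snap(7)
movel([.6,-.18,.20],v=.08,until_force=6);wait(.2);st();snap(8)
E
python3 - <<'E'
import cv2,numpy as np
f=lambda p,x,y,w,h:cv2.resize(cv2.imread(p)[y:y+h,x:x+w],(390,290),interpolation=cv2.INTER_CUBIC)
cv2.imwrite("pics/c7.png",np.vstack([np.hstack([f(f"pics/side{k}.png",250,140,135,150),f(f"pics/top{k}.png",265,140,107,80)]) for k in (7,8)]))
E
```

```text
over 12.63 [ 0.6001 -0.1791  0.3   ] F [ 0.48  0.15 -1.4 ] T [-0.02  0.13 -0.01] w 13.9
 12.93 [ 0.6001 -0.1793  0.3001] F [ 0.46 -0.37 -1.92] T [-0.    0.19  0.03] w 13.8
 14.63 [ 0.6002 -0.1801  0.2005] F [ 0.19  0.23 -1.74] T [-0.05  0.21  0.01] w 13.8
```

View pics/c7.png

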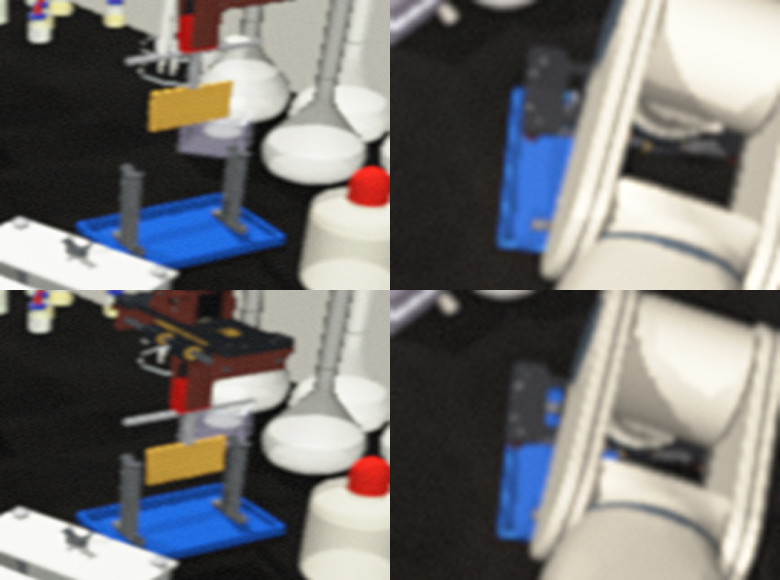

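```bash
cat > m2.py <<'E'
from m import *
import sys
for k,z in((7,.300),(8,.2005)):
    s=cv2.imread(f"pics/side{k}.png")[:,:,::-1].astype(int)
    m=(s[...,0]>140)&(s[...,0]-s[...,2]>70)&(s[...,1]>90)
    m[:140]=0;m[:,:290]=0;m[:,345:]=0
    mm,ce,n=comp(m,(315,190 if k==7 else 218))
    ys,xs=np.nonzero(mm);c=np.array([.6,-.18]);bz=z-.011
    print(k,n,"centroid",ce,"pred",proj("side",[*c,bz-.0765]),"bbox",xs.min(),xs.max(),ys.min(),ys.max())
    u=np.array([np.cos(np.radians(-5.5)),np.sin(np.radians(-5.5))])
    for sx in(-.04,.04):
        print(" corner top/bot",proj("side",[*(c+u*sx),bz-.049]),proj("side",[*(c+u*sx),bz-.104]))
    if k==8:
        for sx in(-.055,.055):print(" V bottom pred",proj("side",[*(c+u*sx),.124]),"base",proj("side",[*(c+u*sx),.014]))
        for sx in(-.065,.065):print(" bar end pred",proj("side",[*(c+u*sx),bz]))
    im=cv2.imread(f"pics/side{k}.png")[150:280,275:375];cv2.imwrite(f"pics/d{k}.png",cv2.resize(im,None,fx=6,fy=4.5,interpolation=cv2.INTER_CUBIC))
E
python3 m2.py
```

```text
7 532 centroid [315.09774436 193.91729323] pred [316.47411677 194.29524645] bbox 302 330 182 207
 corner top/bot [302.8462925  188.04888432] [301.96822914 207.58163042]
 corner top/bot [330.95113083 181.03530866] [329.36940429 200.20584774]
8 475 centroid [313.64210526 227.28421053] pred [314.33392766 227.68745719] bbox 301 327 215 239
 corner top/bot [301.29132363 222.63956832] [300.49317799 240.39452401]
 corner top/bot [328.14839239 215.00452232] [326.70683958 232.47615461]
 V bottom pred [295.88263045 229.55894255] base [294.597251   263.76184664]
 V bottom pred [332.54732513 218.93645003] base [329.55759167 252.44015117]
 bar end pred [293.13165351 208.40621799]
 bar end pred [337.76463246 196.46187878]
```

View pics/d8.png

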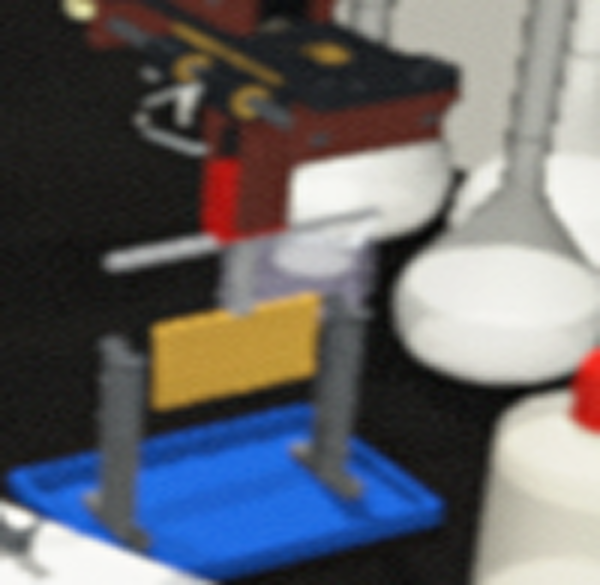

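The panel hangs between the uprights: they are at side x≈295.5 and 332.2 (predicted 295.9 and 332.5), and the panel spans 301–327. The hanger sits about 2 mm low along x, so I shift +2 mm and lower until it touches.

```bash
python3 - <<'E'
from h import *
movel([.602,-.1802,.20],v=.03)
r=movel([.602,-.1802,.147],v=.06,until_force=6);st(f"a {r}")
wait(.2);snap(9)
if not r:
    r=movel([.602,-.1802,.1375],v=.015,until_force=4);st(f"b {r}")
    wait(.3);st();snap(10)
E
python3 - <<'E'
import cv2,numpy as np
f=lambda p,x,y,w,h:cv2.resize(cv2.imread(p)[y:y+h,x:x+w],(390,500),interpolation=cv2.INTER_CUBIC)
cv2.imwrite("pics/c9.png",np.hstack([f(f"pics/side{k}.png",280,190,70,80) for k in (9,10)]))
E
```

```text
a False 16.02 [ 0.6023 -0.1803  0.1474] F [-1.1   0.25 -1.99] T [-0.04  0.18 -0.  ] w 14.1
b True 16.82 [ 0.6021 -0.1805  0.1398] F [ 0.16 -1.99  2.43] T [-0.29  0.03 -0.04] w 13.9
 17.12 [ 0.602  -0.1805  0.1397] F [ 1.52 -2.09  4.94] T [-0.52 -0.14 -0.02] w 14.1
```

View pics/c9.png

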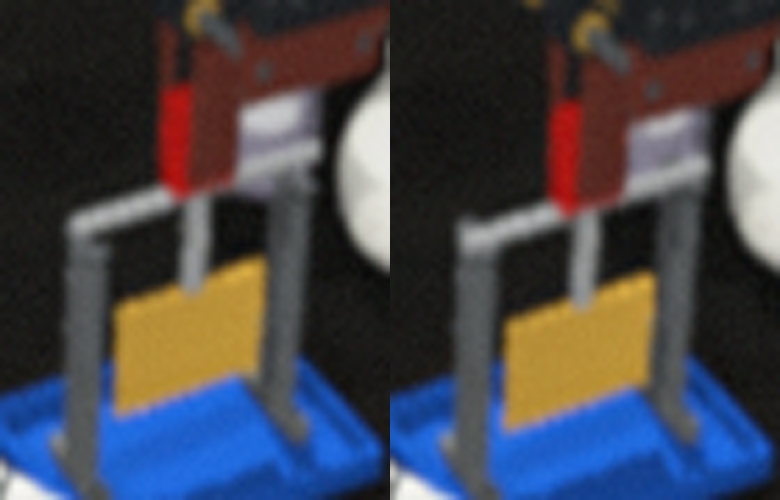

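Contact comes at TCP z 0.1398, where home is about 0.139. The side force of -2 N means the bar is riding the +y wall of the V by about 1 mm, so I shift -y and seat it.

```bash
python3 - <<'E'
from h import *
movel([.602,-.1815,.1400],v=.01);wait(.2);st("shift")
r=movel([.602,-.1815,.1385],v=.01,until_force=6);wait(.3);st(f"seat {r}")
E
```

```text
shift 17.75 [ 0.6015 -0.1812  0.1395] F [-0.92 -0.03 -0.87] T [-0.    0.09 -0.02] w 13.7
seat True 18.26 [ 0.6018 -0.1814  0.1389] F [-1.3  -0.39  5.86] T [ 0.07  0.14 -0.06] w 13.3
```

It is seated at z 0.1389 with upward force and almost no side force. I let go, check, and withdraw.

```bash
python3 - <<'E'
from h import *
command_gripper(.5);st("open");wait(.3);snap(11)
movel([.6018,-.1814,.24],v=.08,until_force=6);st("up")
move_pose([.45,.15,.35],q(-60));wait(.5);st("clear");snap(12)
E
python3 - <<'E'
import cv2,numpy as np
f=lambda p,x,y,w,h:cv2.resize(cv2.imread(p)[y:y+h,x:x+w],(390,290),interpolation=cv2.INTER_CUBIC)
P="pics/"
cv2.imwrite(P+"c11.png",np.vstack([np.hstack([f(P+"side11.png",265,180,100,90),f(P+"side12.png",265,180,100,90)]),np.hstack([f(P+"top12.png",285,155,60,60),f(P+"top12.png",140,80,260,193)])]))
E
```

```text
open 18.92 [ 0.6012 -0.1813  0.138 ] F [ 0.06  0.12 -0.64] T [-0.02  0.12 -0.03] w 44.2
up 20.74 [ 0.6014 -0.1813  0.2393] F [ 0.71 -0.2   0.96] T [ 0.04  0.16 -0.  ] w 44.0
clear 22.66 [0.4501 0.1499 0.3499] F [ 0.54 -0.49 -0.41] T [-0.04  0.11 -0.03] w 43.9
```

View pics/c11.png

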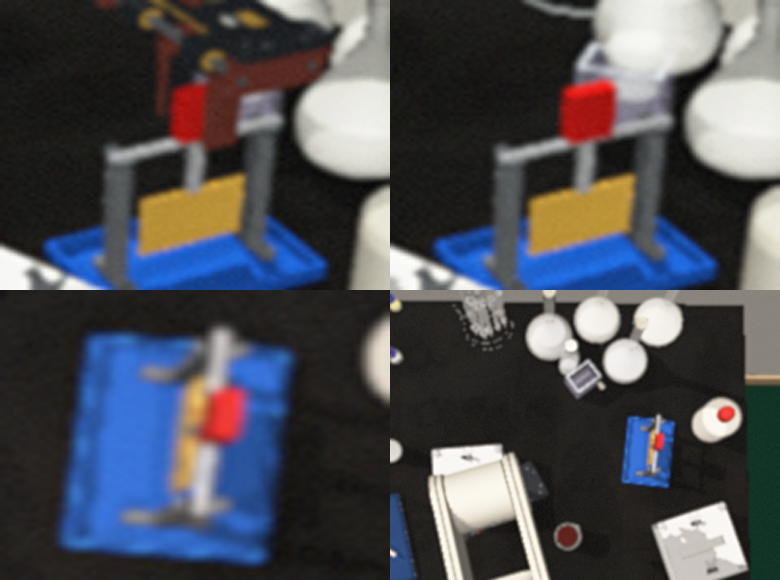

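```bash
python3 - <<'E'
from m import *
L=lambda p:cv2.imread(p)[:,:,::-1].astype(int)
t,s=L("pics/top12.png"),L("pics/side12.png");t0,s0=L("pics/top0.png"),L("pics/side0.png")
r=lambda im:red(im)
_,ct,n1=comp(r(t),(318,182));_,cs,n2=comp(r(s),(316,208))
print("tab",ct,n1,cs,n2,tri(ct,cs),"pred",proj("top",[.6015,-.1815,.162]),proj("side",[.6015,-.1815,.152]))
m=(s[...,0]>140)&(s[...,0]-s[...,2]>70)&(s[...,1]>90);m[:,:290]=0;m[:,345:]=0
_,cp,n=comp(m,(313,247));print("panel",cp,n,"pred",proj("side",[.6015,-.1815,.0515]))
for nm,a,b,bx in(("beaker side",s,s0,(195,215,30,45)),("bottle side",s,s0,(352,222,48,80)),("cell+flask top",t,t0,(250,108,40,45)),("bottle top",t,t0,(338,148,40,38)),("cell side",s,s0,(310,150,35,55)),("beaker top",t,t0,(245,230,28,26))):
    x,y,w,h=bx;A=a[y:y+h,x:x+w].astype(np.float32).mean(2);B=b[y:y+h,x:x+w].astype(np.float32).mean(2)
    print(nm,"mean|d|",round(float(abs(A-B).mean()),2),"shift",np.round(cv2.phaseCorrelate(A,B)[0],2))
E
```

```text
tab [318.37837838 181.18918919] 37 [315.21495327 214.46728972] 214 (array([ 0.60120317, -0.18028605,  0.15348935]), np.float64(0.0021200539134429916)) pred [319.01321908 181.01535616] [315.98472744 215.0752081 ]
panel [313.47115385 245.91346154] 416 pred [313.90391415 246.94755596]
beaker side mean|d| 2.08 shift [0.07 0.52]
bottle side mean|d| 1.71 shift [-0.02 -0.04]
cell+flask top mean|d| 1.54 shift [0.02 0.52]
bottle top mean|d| 1.35 shift [ 0.09 -0.06]
cell side mean|d| 1.72 shift [-0.01 -0.08]
beaker top mean|d| 1.73 shift [-0.19  0.36]
```

The tab and panel are within 1 px of where a seated, upright hanger should be, and the bystanders differ from the start only by image noise. I hand the job in.

```bash
python3 -c "
from station import *
print(get_time());job_done()"
```

```text
22.7583
the job is handed in; nothing more can be done
```

The hanger is on the drip stand, with its bar in both V cradles and the panel hanging upright between the uprights. I handed the job in at 22.8 s.

**What I did:** I took the hanger by its red tab from the leftmost tank (grip width 13.9 mm) and lifted it 19 mm. I turned it a quarter turn below the guard and drew it straight out; only about the hanger's own weight showed on the wrist. On first lowering, the bar rode one side of the V by about 1 mm. I shifted it, seated it at the expected height with almost no side force, and only then opened the gripper.

**Last checks:**
- **Tab:** it measured (0.601, -0.180, 0.153). The expected height when seated was about 0.158, but the mean of the visible tab also read about 4 mm low before the grasp.
- **Panel and tab in the images:** in each view, both lay about 1 px from where I predicted them.
- **Bystanders:** the beaker, bottle, violet cell and flask differ from the start pictures only by image noise. The shift estimate gave up to 0.5 px for the beaker and for the crop holding the cell and flask, which I take as noise.
- **Disagreement:** two edges of the tank's guard were about 5 mm off each other between the side and top views. I used the top view, and the panel passed through the slot without touching.

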